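# Sweep the dip tubs into the bay

### The arm

A 6-joint arm with a two-finger parallel gripper is mounted at the origin on a cart in front of the work surface, level with it; the furniture and walls round the work are solid. World frame = base frame: x ahead of the robot, y to its left, z up, the work surface at z = 0. Lengths are in m, angles in rad, forces in N, time in s.
With the tool pointing down it reaches from about 0.375 to 0.825 m from the base axis. Payload 5.5 kg.
Tool frame: the origin (TCP) lies midway between the tips of the shut fingers; the grasp point (between the pads) lies robot.hold_point_z behind it (robot.hold_point_z is the distance from the TCP to the grasp point, in m); z points along the fingers, x is the direction in which the jaws open and shut, and the axes are right-handed (so a half turn about z gives the same grasp; the last joint's range is limited). The gripper opens to 85 mm and grips with 20 to 120 N. Pads are 22 mm wide; open, the fingers measure 114 mm over their backs; the gripper's body (76 mm by 85 mm) begins 54 mm behind the grasp point. The pads swing forward as they close: fully open they stand 13 mm farther back than shut.
Start: joints at [1.171, 0.314, -0.047, 1.21, 0, 1.571], TCP at [0.234, 0.553, 0.231] pointing down, gripper open.
Joint ranges: [-2.67, 2.67], [-0.69, 1.73], [-1.03, 1.25], [-2.08, 2.16], [-1.42, 1.45], [-3.14, 3.14]. Speed limits (rad/s): [2.39, 2.39, 3.01, 3.14, 3.14, 3.14].

### API

Orientations are given as a rotation vector (axis times angle).
In Python, from plant import robot gives the robot as it stands.
- The arm moves only by the shell command python3 -m inch 'ROWS' [FORCE]. ROWS is JSON, a list of rows, each a list of 5 numbers: the gripper's target within -1 to 1 (shut at 1, half-way at 0, fully open at -1), then the shift along the world's x, y, z in m, then the turn about the world's z in degrees. A call has exactly 8 rows; each row is the pose to reach, as a shift and turn from the pose commanded when the call began; what a row does not reach only later rows make up. A row lasts 1/8 s, in which the tool goes at most 62.5 mm and 10.7 degrees, less where a joint would pass 70% of its speed; a pose out of reach is approached as far as the arm can. A call with a gripper value outside its range is refused whole. The fingers move at their own pace and stop on an object; FORCE is the grip in N (left out, the last holds). Time passes only in rows, so rows that repeat a pose let the fingers close, or fill a call up. It gives the time, the measured TCP pose, the force and the opening at its end, in the units of the state.
- robot.state(): the state, without advancing time (a new reading comes with each control period).
- robot.grab_frame(name): name is "scene" or "top" or "wrist"; returns the picture (480x640x3 uint8, red, green, blue); there is no depth.
- robot.camera_model(name): a dict with "camera_matrix" (3x3 intrinsics, pixels), "dist" ([k1, k2, p1, p2, k3] as OpenCV has them; the pictures are not rectified), "origin" and "rotation" of the camera in the world. Camera axes: x right, y up, looking along -z (the intrinsics and any distortion apply to the point x, -y, -z); pixel columns grow to the right and rows downward; lengths in m; the calibration is good to about 2 mm. A picture is of the moment at which its call begins: read the wrist's pose just before it. camera_model takes no time and is no camera call; for the wrist camera it gives the pose at the moment of the call.
- robot.hand_in(): hands the job in, once; it reports no verdict.
The state is a dict: "time_s": time; "joint_pos": joint angles; "qd": joint speeds; "effort": joint torques, N m; "eef_pos": TCP position; "ee_rot": TCP orientation; "force": force on the tool from outside, world axes, zero at the start; "torque": the same for the moment, N m; "width": opening from 0.0 (shut) to 1.0 (fully open).
Only numpy, scipy, OpenCV 4.12 (cv2) and the standard library are available. Lean on these libraries where they do the work, as an engineer would, in place of code of your own. Each camera call takes 0.05 s, during which the arm holds its last target. There are 200 camera calls.

### The job

Three closed dip tubs stand about in the middle of the worktop, left of the three-sided steel bay: with the fingers, gently push each of them across the worktop into that bay, in through its open side, until all three stand upright and wholly inside it, in any order and arrangement. Only push: do not pinch, lift, tip or knock them flying. Leave the open steel ramekins, the tubs far away at the left end and everything else where they stand, pushing round whatever is in the way.

Things in the scene. Friction and masses are not known exactly. Their poses are not given: they have to be found in the camera images.
- dip_bay: low three-sided bay of sheet steel fixed to the worktop, without a floor. Origin on the worktop in the middle of the open side (mouth); its y axis points out through the mouth, so the inside is y = -0.120 (back wall) to 0 (ends of the side walls) and x = -0.140 to 0.140. Walls 3 mm thick, 39 mm high with the round bead on top; a 2 mm thick foot flange runs 15 mm outside them
- tub_0_mid (a point): point on the axis of a closed dip tub (yellow cup), 18 mm above its foot. Round, tapered cup with a flat pale lid 64 mm across, 37 mm high overall (an upright finger meets the lid's rim first); a thin tab on the lid sticks out 8 mm more. About 60 g, slides on the worktop; z axis up
- tub_1_mid (a point): point on the axis of a closed dip tub (green cup), 18 mm above its foot. Round, tapered cup with a flat pale lid 64 mm across, 37 mm high overall (an upright finger meets the lid's rim first); a thin tab on the lid sticks out 8 mm more. About 60 g, slides on the worktop; z axis up
- tub_2_mid (a point): point on the axis of a closed dip tub (orange cup), 18 mm above its foot. Round, tapered cup with a flat pale lid 64 mm across, 37 mm high overall (an upright finger meets the lid's rim first); a thin tab on the lid sticks out 8 mm more. About 60 g, slides on the worktop; z axis up
- ramekin_a: open round steel ramekin, 67 mm across, 52 mm high, loose, 0.11 kg, standing among the tubs, to be left alone; origin at the centre of its underside
- ramekin_b: a second, like ramekin, standing farther left, to be left alone; origin at the centre of its underside. (Overhead: a glass-fronted cabinet overhangs the back of the worktop left of y = -0.1, from about x = 0.70 and 0.3 m up: with the fingers down beyond about x = 0.66 there, an arm may strike it)
- order_pad: order pad lying flat, 116 x 74 x 9 mm, to be left alone; origin at the centre of its underside
- salt_dredger: aluminium salt dredger, 68 mm across, 115 mm high, to be left alone; origin at the centre of its underside
- tin: small tin, 57 mm across, 72 mm high, to be left alone; origin at the centre of its underside
There are look-alikes about, which are no part of the job. Leave any purple or turquoise look-alike of the part that bears tub_0_mid alone.

How it is judged:
By the outcome, as a careful person would: the job done as asked, in the order asked, and still so for the second after the job is handed in, with the robot touching nothing.
It also fails if it takes over 72 s, if anything falls off the work surface, if the arm or the gripper's body presses on something with over 40 N, if the wrist force passes 120 N, or if a joint passes its speed limit or range.

## Working session

There is one attempt and no reset: what is moved stays moved. The work goes in short steps, Python scripts to look and compute and a shell command to move; the robot and the scene stay as the last step left them, time stands still between calls to the robot, and variables do not carry over. Pictures are saved under pics/ and viewed, about 8 in all and at most 12, crops included, and the job is handed in when it is done.

```bash
mkdir -p pics; ls
python3 - <<'E'
from plant import robot
import cv2,numpy as np
s=robot.state();print(s['time_s'],s['eef_pos'],s['ee_rot'],s['width'],robot.hold_point_z)
a=robot.grab_frame('top');b=robot.grab_frame('scene')
for n,i in(('top',a),('scene',b)):
    cv2.imwrite(f'pics/{n}0.png',i[:,:,::-1]);m=robot.camera_model(n);print(n,m)
E
```

```text
pics
0.0 [0.23329951 0.55214829 0.23045675] [ 2.61752841e+00  1.73561578e+00 -2.21383171e-03] 1.0012930088330199 0.0187
top {'camera_matrix': array([[480.18373925,   0.        , 317.09379333],
       [  0.        , 480.18373925, 243.43598526],
       [  0.        ,   0.        ,   1.        ]]), 'dist': array([0.03705733, 0.        , 0.        , 0.        , 0.        ]), 'origin': array([0.39835126, 0.14226971, 0.96524277]), 'rotation': array([ 0.13696466, -0.16824602, -1.57126094])}
scene {'camera_matrix': array([[571.43315663,   0.        , 322.34550382],
       [  0.        , 571.43315663, 230.77234174],
       [  0.        ,   0.        ,   1.        ]]), 'dist': array([-0.13827817,  0.        ,  0.        ,  0.        ,  0.        ]), 'origin': array([ 0.17318035, -0.25542428,  1.07289096]), 'rotation': array([ 0.46114342, -0.20401324, -0.80498541])}
```

View pics/top0.png

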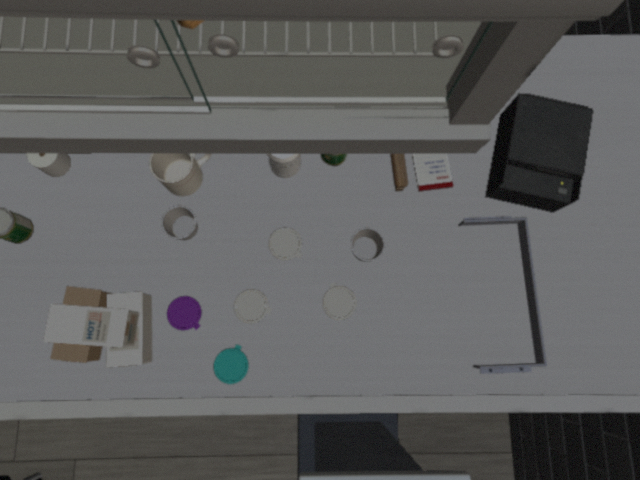

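View pics/scene0.png

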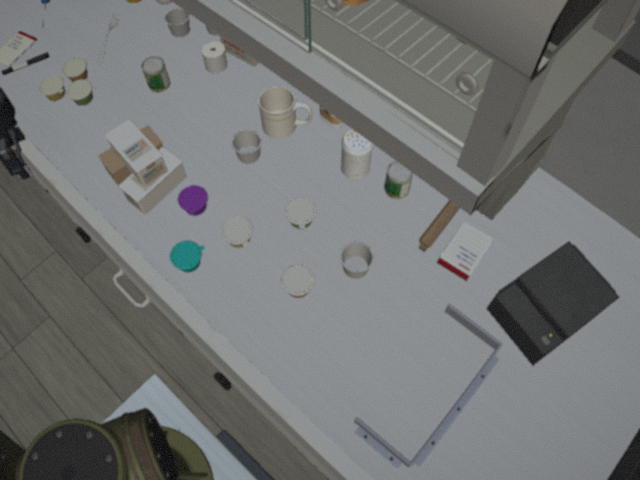

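Top view: pale tub lids lie at about (285,243), (251,305) and (338,302). Ramekin_a is at (366,245), ramekin_b at (180,222), and the look-alikes at (184,313) and (231,365). The bay mouth runs from (460,222) to (475,367) and opens left. The scene view shows the same layout.

```bash
cat > h.py <<'E'
import cv2,numpy as np
from scipy.spatial.transform import Rotation as R
from plant import robot
def ray(m,uv):
    p=cv2.undistortPoints(np.array([[uv]],float),m['camera_matrix'],m['dist'])[0,0]
    return m['origin'],R.from_rotvec(m['rotation']).apply([p[0],-p[1],-1])
def onz(m,uv,z):
    o,d=ray(m,uv);return o+d*(z-o[2])/d[2]
def tri(m1,u1,m2,u2):
    o1,d1=ray(m1,u1);o2,d2=ray(m2,u2)
    t=np.linalg.lstsq(np.c_[d1,-d2],o2-o1,rcond=None)[0]
    a,b=o1+t[0]*d1,o2+t[1]*d2;return (a+b)/2,np.linalg.norm(a-b)
def blob(img,uv,tol=14,r=30):
    """centroid of the lid-coloured patch around uv"""
    u,v=map(int,uv);hsv=cv2.cvtColor(img,cv2.COLOR_RGB2LAB).astype(int)
    ref=np.median(hsv[v-4:v+5,u-4:u+5].reshape(-1,3),0)
    m=(np.abs(hsv-ref)*[.5,2,2]).max(2)<tol
    w=np.zeros(m.shape,np.uint8);cv2.circle(w,(u,v),r,1,-1)
    m=cv2.morphologyEx((m&(w>0)).astype(np.uint8),cv2.MORPH_OPEN,np.ones((9,9)))
    n,l,s,c=cv2.connectedComponentsWithStats(m)
    k=1+np.argmax(s[1:,4]);return c[k],s[k]
E
python3 - <<'E'
from h import *
np.set_printoptions(precision=3,suppress=True)
T,S=[cv2.imread(f'pics/{n}0.png')[:,:,::-1].copy() for n in('top','scene')]
mt,ms=robot.camera_model('top'),robot.camera_model('scene')
for n,a,b in(('A',(285,243),(300,212)),('B',(251,305),(237,231)),('C',(338,302),(297,280))):
    ca,sa=blob(T,a);cb,sb=blob(S,b)
    print(n,ca,sa,cb,sb,'tri',*tri(mt,ca,ms,cb),'top@.037',onz(mt,ca,.037),'scene',onz(ms,cb,.037))
for n,a,z in(('ramA rim',(367,243),.052),('ramB rim',(180,220),.052),('purple',(184,312),.037),('turq',(231,366),.037),('tin',(334,150),.072)):print(n,onz(mt,a,z))
for n,a,b in(('mouth far bead',(460,222),(448,308)),('mouth near bead',(475,367),(358,421)),('back far bead',(524,219),(498,346)),('back near',(542,361),(408,462))):
    print(n,tri(mt,a,ms,b),'top@.039',onz(mt,a,.039),'scene',onz(ms,b,.039))
c=np.hstack([cv2.resize(T[190:400,150:400],None,fx=3,fy=2.85)]);cv2.imwrite('pics/topc.png',cv2.resize(T[190:400,200:400],None,fx=2,fy=2)[:,:,::-1])
v=np.hstack([cv2.resize(T[195:395,210:395],(400,432)),cv2.resize(T[205:385,445:555],(264,432))]);cv2.imwrite('pics/c1.png',cv2.convertScaleAbs(v[:,:,::-1],alpha=1.4))
E
```

```text
A [285. 243.] [ 256  214   59   59 2817] [299.978 211.628] [ 271  183   59   59 2739] tri [0.583 0.186 0.032] 0.0007583318098231959 top@.037 [0.582 0.186 0.037] scene [0.582 0.184 0.037]
B [251. 305.] [ 222  276   59   59 2817] [236.974 230.771] [ 208  202   59   59 2770] tri [0.462 0.251 0.03 ] 0.0007699824784637172 top@.037 [0.461 0.251 0.037] scene [0.461 0.248 0.037]
C [338. 302.] [ 309  273   59   59 2817] [296.979 279.77 ] [ 268  251   59   59 2776] tri [0.467 0.083 0.032] 0.0016279881894271794 top@.037 [0.466 0.084 0.037] scene [0.466 0.081 0.037]
ramA rim [0.578 0.026 0.052]
ramB rim [0.625 0.389 0.052]
purple [0.449 0.377 0.037]
turq [0.349 0.285 0.037]
tin [0.761 0.089 0.072]
mouth far bead (array([ 0.631, -0.172,  0.011]), np.float64(0.0036667180242646678)) top@.039 [ 0.623 -0.162  0.039] scene [ 0.621 -0.174  0.039]
mouth near bead (array([ 0.345, -0.183,  0.008]), np.float64(0.007655425353132152)) top@.039 [ 0.344 -0.171  0.039] scene [ 0.343 -0.187  0.039]
back far bead (array([ 0.63 , -0.293,  0.03 ]), np.float64(0.0019352040854043507)) top@.039 [ 0.628 -0.289  0.039] scene [ 0.625 -0.292  0.039]
back near (array([ 0.352, -0.299,  0.032]), np.float64(0.004362167811189256)) top@.039 [ 0.354 -0.297  0.039] scene [ 0.349 -0.298  0.039]
```

View pics/c1.png

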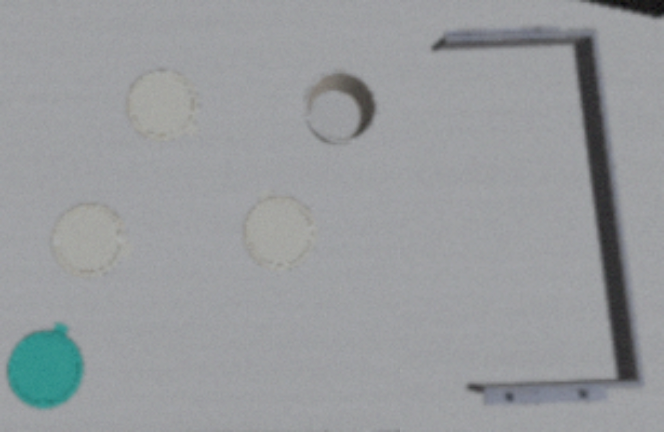

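```bash
python3 -m inch '[[0,0.03,-0.05,0,-8],[0,0.06,-0.1,0,-18],[0,0.09,-0.15,0,-28],[0,0.12,-0.2,0,-38],[0,0.15,-0.25,0,-48],[0,0.18,-0.3,0,-58],[0,0.21,-0.35,0,-67],[0,0.233,-0.404,0,-67]]'
python3 - <<'E'
from h import *
m=robot.camera_model('wrist');i=robot.grab_frame('wrist');cv2.imwrite('pics/w1.png',i[:,:,::-1])
t=robot.grab_frame('top');cv2.imwrite('pics/t1.png',t[:,:,::-1])
s=robot.state();print(s['time_s'],s['eef_pos'],s['ee_rot'],s['width'],s['joint_pos']);import pickle;pickle.dump(m,open('w1.pkl','wb'))
E
```

```text
time_s: 1.1
eef_pos: [0.4673, 0.147, 0.2311]
ee_rot: [-3.142, -0.001, -0.0]
force: [1.6, -0.2, 0.5]
width: 0.496
1.2 [0.46798266 0.14404951 0.23097294] [ 3.13956175e+00 -8.33279277e-03  1.73615224e-04] 0.49835162734854943 [ 0.29993124  0.10701217 -0.30570157  1.15857891 -0.00196104  1.8760363 ]
```

View pics/w1.png

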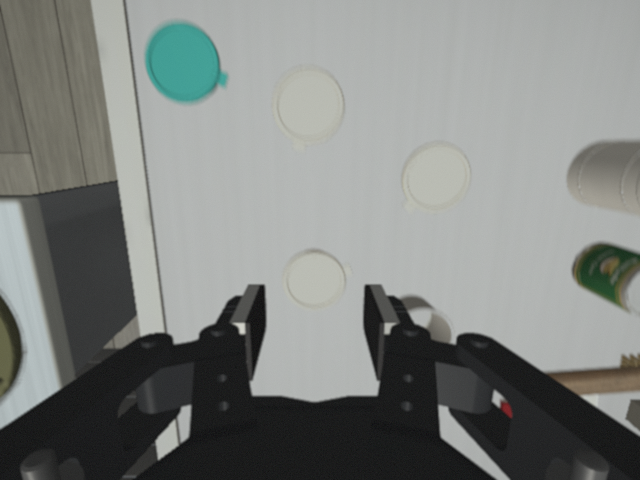

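Wrist view: B's lid is at (309,104), A's at (437,177), C's at (316,279), and the ramekin_a rim is at about (423,325). The fingers are half open and in front of C in the picture.

Run:
```python
from h import *;import pickle
np.set_printoptions(precision=3,suppress=True)
m=pickle.load(open('w1.pkl','rb'));mt=robot.camera_model('top')
for n,u,t in(('A',(437,177),(285.4,243.1)),('B',(309,104),(251.6,305.6)),('C',(316,279),(339,302))):print(n,onz(m,u,.037),onz(mt,t,.037),'tri',*tri(m,u,mt,t))
```

```text
A [0.584 0.185 0.037] [0.582 0.185 0.037] tri [0.581 0.186 0.044] 0.0012767211858660467
B [0.463 0.25  0.037] [0.46  0.249 0.037] tri [ 0.463  0.254 -0.002] 0.00030033784982832145
C [0.47  0.083 0.037] [0.466 0.082 0.037] tri [0.468 0.081 0.032] 0.0035912559296254936
```

```bash
python3 -m inch '[[0,0.002,0,-0.055,0],[0,0.002,0,-0.11,0],[0,0.002,0,-0.165,0],[0,0.002,0,-0.205,0],[0,0.002,0,-0.22,0],[0,0.002,-0.01,-0.22,0],[0,0.002,-0.02,-0.22,0],[0,0.002,-0.03,-0.22,0]]'
python3 -m inch '[[0,0,-0.008,0,0],[0,-0.002,-0.02,0,0],[0,-0.005,-0.034,0,0],[0,-0.008,-0.049,0,0],[0,-0.011,-0.064,0,0],[0,-0.014,-0.079,0,0],[0,-0.017,-0.09,0,0],[0,-0.018,-0.096,0,0]]'
python3 - <<'E'
from h import *
cv2.imwrite('pics/t2.png',robot.grab_frame('top')[:,:,::-1])
cv2.imwrite('pics/s2.png',robot.grab_frame('scene')[:,:,::-1])
w=robot.grab_frame('wrist')
a=cv2.imread('pics/s2.png');a=a[130:430,200:520]
cv2.imwrite('pics/c2.png',np.hstack([cv2.resize(a,(400,375)),cv2.resize(w[:,:,::-1],(400,375))]))
E
```

```text
time_s: 2.2
eef_pos: [0.4699, 0.1182, 0.0128]
ee_rot: [-3.141, -0.002, -0.004]
force: [-0.2, 1.1, -0.0]
width: 0.502
time_s: 3.2
eef_pos: [0.4501, 0.0219, 0.0112]
ee_rot: [-3.142, -0.001, 0.001]
force: [-0.1, 1.3, 1.5]
width: 0.498
```

View pics/c2.png

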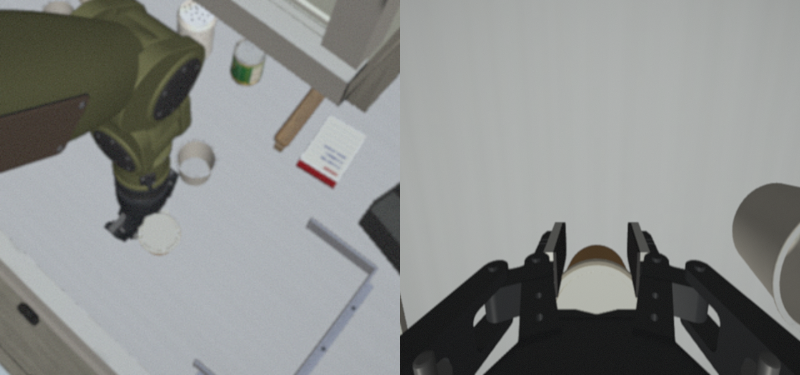

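C sits centred between the fingertips (right half), and its lid is at (157,233) in the scene crop. I'll carry on into the bay.

```bash
python3 -m inch '[[0,-0.002,-0.01,0,0],[0,-0.005,-0.025,0,0],[0,-0.008,-0.04,0,0],[0,-0.012,-0.056,0,0],[0,-0.015,-0.072,0,0],[0,-0.019,-0.088,0,0],[0,-0.022,-0.104,0,0],[0,-0.025,-0.12,0,0]]'
python3 -m inch '[[0,-0.003,-0.016,0,0],[0,-0.007,-0.032,0,0],[0,-0.01,-0.048,0,0],[0,-0.013,-0.062,0,0],[0,-0.016,-0.076,0,0],[0,-0.018,-0.088,0,0],[0,-0.02,-0.097,0,0],[0,-0.02,-0.102,0,0]]'
python3 - <<'E'
from h import *
m=robot.camera_model('wrist')
w=robot.grab_frame('wrist');s=robot.grab_frame('scene');t=robot.grab_frame('top')
import pickle;pickle.dump(m,open('w3.pkl','wb'))
for n,i in(('w3',w),('s3',s),('t3',t)):cv2.imwrite(f'pics/{n}.png',i[:,:,::-1])
a=s[270:480,320:540];b=t[190:400,390:610]
cv2.imwrite('pics/c3.png',np.hstack([cv2.resize(x,(400,382))[:,:,::-1] for x in(a,b)]))
E
```

```text
time_s: 4.35
eef_pos: [0.4253, -0.0984, 0.0113]
ee_rot: [-3.142, -0.002, -0.0]
force: [0.7, 0.2, 1.3]
width: 0.5
time_s: 5.35
eef_pos: [0.4054, -0.1998, 0.0113]
ee_rot: [-3.141, -0.002, 0.0]
force: [0.5, -0.1, -0.2]
width: 0.499
```

View pics/c3.png

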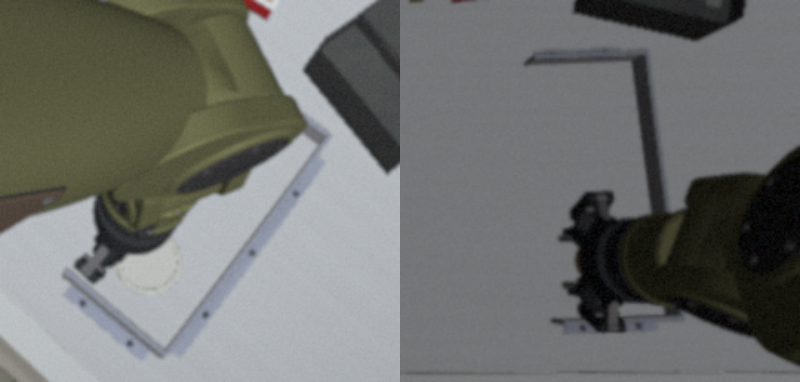

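```bash
python3 -m inch '[[0,0,0.015,0,0],[0,0,0.04,0.005,0],[0,0,0.06,0.05,0],[0,0.005,0.09,0.1,0],[0,0.01,0.14,0.14,0],[0,0.02,0.2,0.14,0],[0,0.03,0.26,0.14,0],[0,0.045,0.31,0.14,0]]'
python3 - <<'E'
from h import *
np.set_printoptions(precision=3,suppress=True)
ms,mt=robot.camera_model('scene'),robot.camera_model('top')
print('C@push end',onz(ms,(402,414),.037))
s=robot.grab_frame('scene');t=robot.grab_frame('top')
for n,i in(('s4',s),('t4',t)):cv2.imwrite(f'pics/{n}.png',i[:,:,::-1])
a=s[270:480,320:540];b=t[190:400,390:610]
cv2.imwrite('pics/c4.png',np.hstack([cv2.resize(x,(400,382))[:,:,::-1] for x in(a,b)]))
E
```

```text
time_s: 6.5
eef_pos: [0.4496, 0.1139, 0.1516]
ee_rot: [-3.141, -0.006, -0.001]
force: [0.8, -0.8, 0.3]
width: 0.499
C@push end [ 0.406 -0.237  0.037]
```

View pics/c4.png

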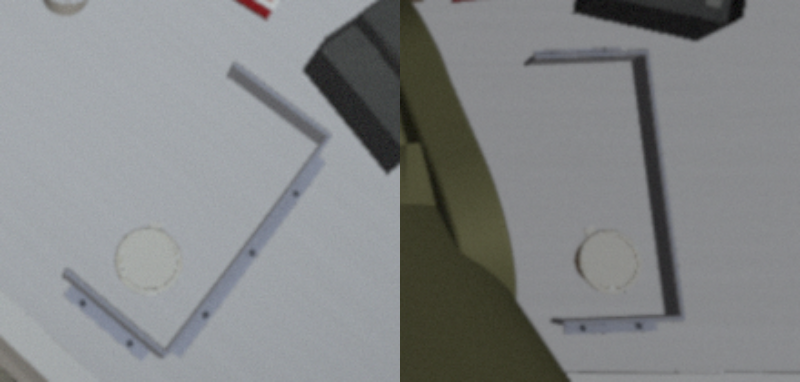

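C stands inside the bay at about (0.406,-0.237), at (148,259) in the scene crop and (608,261) in the top crop, and it is clear of the walls. B is next.

```bash
python3 -m inch '[[0,0.005,0.06,0,0],[0,0.01,0.12,0,0],[0,0.012,0.175,0,0],[0,0.012,0.194,0,0],[0,0.012,0.194,-0.05,0],[0,0.012,0.194,-0.1,0],[0,0.012,0.194,-0.13,0],[0,0.012,0.194,-0.14,0]]'
python3 -m inch '[[0,0,-0.008,0,0],[0,0,-0.018,0,0],[0,0,-0.028,0,0],[0,0,-0.042,0,0],[0,0.001,-0.057,0,0],[0,0.002,-0.073,0,0],[0,0.003,-0.089,0,0],[0,0.004,-0.105,0,0]]'
python3 -m inch '[[0,0.001,-0.016,0,0],[0,0.002,-0.032,0,0],[0,0.003,-0.048,0,0],[0,0.004,-0.064,0,0],[0,0.005,-0.08,0,0],[0,0.006,-0.096,0,0],[0,0.007,-0.11,0,0],[0,0.008,-0.12,0,0]]'
python3 - <<'E'
from h import *
s=robot.grab_frame('scene');w=robot.grab_frame('wrist')
cv2.imwrite('pics/c5.png',np.hstack([cv2.resize(x,(400,375))[:,:,::-1] for x in(s[130:430,180:500],w)]))
E
```

```text
time_s: 7.6
eef_pos: [0.4604, 0.3028, 0.0094]
ee_rot: [3.139, 0.002, -0.006]
force: [-0.2, 0.7, -0.1]
width: 0.499
time_s: 8.6
eef_pos: [0.4666, 0.1985, 0.0113]
ee_rot: [3.142, 0.002, -0.0]
force: [0.3, 1.4, 1.8]
width: 0.503
time_s: 9.6
eef_pos: [0.4745, 0.0787, 0.0113]
ee_rot: [3.142, 0.002, -0.0]
force: [0.1, 0.4, 0.8]
width: 0.503
```

View pics/c5.png

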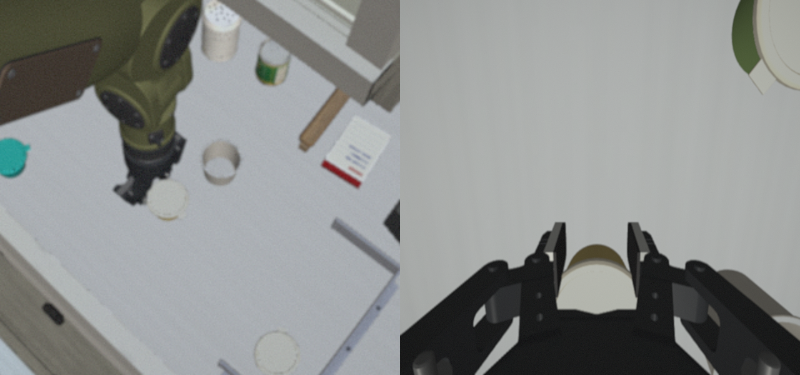

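B sits centred in the fingers, with its lid at (166,198) in the scene crop. Ramekin_a and C haven't moved.

```bash
python3 -m inch '[[0,0.001,-0.014,0,0],[0,0.002,-0.03,0,0],[0,0.003,-0.047,0,0],[0,0.004,-0.064,0,0],[0,0.005,-0.081,0,0],[0,0.006,-0.098,0,0],[0,0.007,-0.115,0,0],[0,0.008,-0.132,0,0]]'
python3 -m inch '[[0,0.001,-0.017,0,0],[0,0.003,-0.034,0,0],[0,0.004,-0.051,0,0],[0,0.005,-0.068,0,0],[0,0.006,-0.085,0,0],[0,0.007,-0.102,0,0],[0,0.008,-0.117,0,0],[0,0.008,-0.13,0,0]]'
python3 -m inch '[[0,0,-0.01,0,0],[0,0,-0.016,0,0],[0,0,-0.016,0,0],[0,0,0,0,0],[0,0,0.025,0.005,0],[0,0,0.05,0.05,0],[0,0.01,0.09,0.1,0],[0,0.02,0.15,0.14,0]]'
```

```text
time_s: 10.7
eef_pos: [0.4826, -0.0535, 0.0113]
ee_rot: [-3.142, -0.002, -0.0]
force: [0.6, 0.1, -0.1]
width: 0.497
time_s: 11.7
eef_pos: [0.4906, -0.1833, 0.0113]
ee_rot: [-3.142, -0.002, -0.0]
force: [-0.1, 0.6, -0.2]
width: 0.504
time_s: 12.7
eef_pos: [0.5093, -0.0406, 0.1465]
ee_rot: [-3.142, -0.002, -0.003]
force: [1.2, 0.1, 0.1]
width: 0.5
```

```bash
python3 -m inch '[[0,0.02,0.055,0,-10],[0,0.045,0.11,0,-20],[0,0.07,0.165,0,-30],[0,0.09,0.22,0,-40],[0,0.112,0.257,0,-45],[0,0.112,0.257,0,-45],[0,0.112,0.257,-0.02,-45],[0,0.112,0.257,-0.04,-45]]'
python3 - <<'E'
from h import *
np.set_printoptions(precision=3,suppress=True)
print(robot.state()['eef_pos'],robot.state()['joint_pos'])
s=robot.grab_frame('scene');w=robot.grab_frame('wrist');cv2.imwrite('pics/s6.png',s[:,:,::-1])
t=robot.grab_frame('top');cv2.imwrite('pics/t6.png',t[:,:,::-1])
cv2.imwrite('pics/c6.png',np.hstack([cv2.resize(x,(400,375))[:,:,::-1] for x in(s[180:480,200:520],w)]))
E
```

```text
time_s: 13.7
eef_pos: [0.6196, 0.2146, 0.1039]
ee_rot: [2.904, -1.198, -0.001]
force: [-0.1, -0.1, 0.4]
width: 0.495
[0.62  0.215 0.104] [ 0.333  0.489 -0.087  0.996 -0.     2.687]
```

View pics/c6.png

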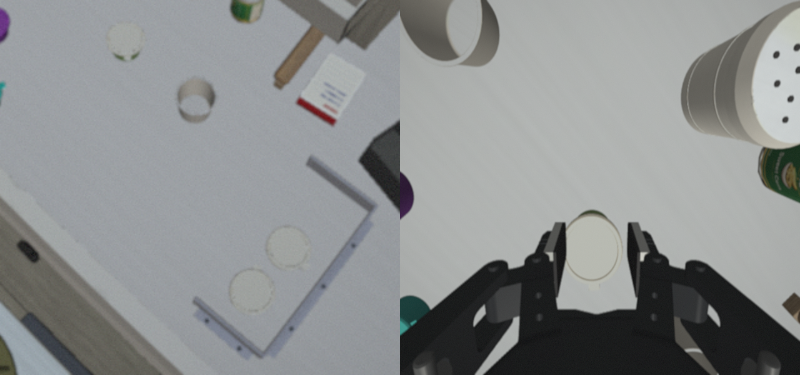

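B is in the bay, with its lid at (288,246) in the scene crop. A lies centred between the open fingers, the tub lid at (592,247) in the wrist crop. I'll lower and push A diagonally.

```bash
python3 -m inch '[[0,0,0,-0.04,0],[0,0,0,-0.08,0],[0,0,0,-0.095,0],[0,0,0,-0.1,0],[0,-0.007,-0.007,-0.1,0],[0,-0.014,-0.014,-0.1,0],[0,-0.021,-0.021,-0.1,0],[0,-0.03,-0.03,-0.1,0]]'
python3 -m inch '[[0,-0.01,-0.01,0,0],[0,-0.021,-0.021,0,0],[0,-0.032,-0.032,0,0],[0,-0.043,-0.043,0,0],[0,-0.054,-0.054,0,0],[0,-0.065,-0.065,0,0],[0,-0.074,-0.074,0,0],[0,-0.082,-0.082,0,0]]'
python3 -m inch '[[0,0,0,0,0],[0,0.01,0.01,0,0],[0,0.01,0.012,0,-0],[0,0.006,0.016,0,10],[0,-0.001,0.02,0,20],[0,-0.009,0.024,0,30],[0,-0.017,0.027,0,40],[0,-0.025,0.028,0,45]]'
python3 - <<'E'
from h import *
s=robot.grab_frame('scene');w=robot.grab_frame('wrist');cv2.imwrite('pics/s7.png',s[:,:,::-1])
t=robot.grab_frame('top');cv2.imwrite('pics/t7.png',t[:,:,::-1])
cv2.imwrite('pics/c7.png',np.hstack([cv2.resize(x,(400,375))[:,:,::-1] for x in(s[180:480,200:520],w)]))
E
```

```text
time_s: 14.85
eef_pos: [0.5909, 0.184, 0.0051]
ee_rot: [-2.903, 1.2, -0.002]
force: [0.4, 0.4, 0.3]
width: 0.501
time_s: 15.85
eef_pos: [0.5082, 0.1018, 0.0043]
ee_rot: [-2.903, 1.2, 0.0]
force: [0.5, 1.2, 0.8]
width: 0.503
time_s: 16.85
eef_pos: [0.4838, 0.1311, 0.0042]
ee_rot: [3.142, 0.01, -0.0]
force: [0.4, 0.3, -0.3]
width: 0.502
```

View pics/c7.png

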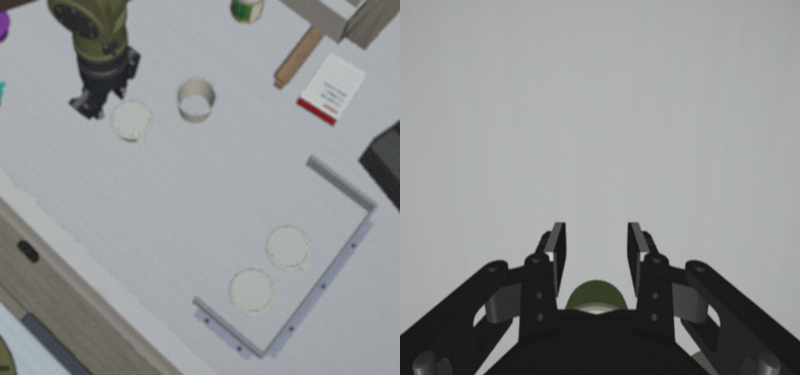

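A stands at (132,120) in the scene crop, just ahead of the turned fingers and clear of ramekin_a. B and C are in the bay.

```bash
python3 - <<'E'
from h import *
np.set_printoptions(precision=3,suppress=True)
m=robot.camera_model('scene')
for n,u in(('A',(132,120)),('B',(288,246)),('C',(251,290))):print(n,onz(m,(200+u[0]*.8,180+u[1]*.8),.037))
E
python3 -m inch '[[0,0,-0.01,0.005,0],[0,0,-0.022,0.005,0],[0,0,-0.038,0.005,0],[0,0,-0.056,0.005,0],[0,0,-0.074,0.005,0],[0,0,-0.092,0.005,0],[0,0,-0.11,0.005,0],[0,0,-0.128,0.005,0]]'
```

```text
A [0.484 0.074 0.037]
B [ 0.493 -0.232  0.037]
C [ 0.407 -0.233  0.037]
time_s: 18.0
eef_pos: [0.4838, 0.0012, 0.0093]
ee_rot: [-3.142, -0.002, 0.0]
force: [-0.6, 0.6, 0.9]
width: 0.499
```

```bash
python3 -m inch '[[0,0,-0.016,0,0],[0,0,-0.027,0,0],[0,0,-0.031,0,0],[0,0,-0.018,0,0],[0,-0.009,-0.016,0,10],[0,-0.017,-0.018,0,20],[0,-0.025,-0.022,0,30],[0,-0.029,-0.025,0,35]]'
python3 - <<'E'
from h import *
s=robot.grab_frame('scene');w=robot.grab_frame('wrist')
cv2.imwrite('pics/c8.png',np.hstack([cv2.resize(x,(400,375))[:,:,::-1] for x in(s[180:480,200:520],w)]))
E
```

```text
time_s: 19.0
eef_pos: [0.4541, -0.0214, 0.0092]
ee_rot: [-2.993, -0.955, 0.001]
force: [0.5, -0.3, -0.3]
width: 0.496
```

View pics/c8.png

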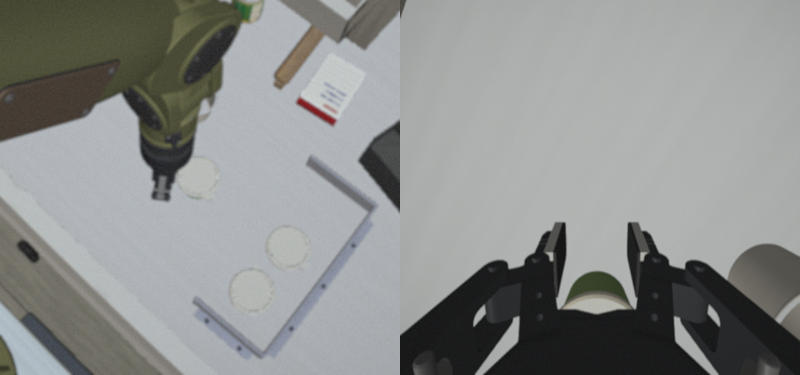

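A is centred again at (199,177) in the scene crop, and the far slot is free. Next is the slanted push.

```bash
python3 -m inch '[[0,0.006,-0.008,0,0],[0,0.013,-0.018,0,0],[0,0.021,-0.029,0,0],[0,0.03,-0.043,0,0],[0,0.039,-0.056,0,0],[0,0.048,-0.069,0,0],[0,0.057,-0.082,0,0],[0,0.066,-0.095,0,0]]'
python3 -m inch '[[0,0.009,-0.013,0,0],[0,0.018,-0.026,0,0],[0,0.026,-0.037,0,0],[0,0.032,-0.046,0,0],[0,0.032,-0.046,0,0],[0,0.021,-0.03,0,0],[0.2,0.026,-0.028,0,-9],[0.2,0.034,-0.026,0,-19]]'
python3 -m inch '[[0.2,0.01,0.003,0,-10],[0.2,0.018,0.005,0,-16],[0.2,0.018,0.005,0,-16],[0.2,0.018,0.005,0,-16],[0.2,0.018,0.005,0,-16],[0.2,0.018,0.005,0,-16],[0.2,0.018,0.005,0,-16],[0.2,0.018,0.005,0,-16]]'
python3 - <<'E'
from h import *
s=robot.grab_frame('scene');t=robot.grab_frame('top');w=robot.grab_frame('wrist')
cv2.imwrite('pics/c9.png',np.hstack([cv2.resize(x,(400,375))[:,:,::-1] for x in(s[250:475,300:540],w)]))
cv2.imwrite('pics/t9.png',t[:,:,::-1])
E
```

```text
time_s: 20.1
eef_pos: [0.5214, -0.1185, 0.0093]
ee_rot: [-2.995, -0.947, 0.0]
force: [-0.3, 0.3, -0.2]
width: 0.498
time_s: 21.1
eef_pos: [0.5542, -0.1429, 0.0093]
ee_rot: [-3.112, -0.432, 0.001]
force: [-0.2, 0.6, 0.5]
width: 0.398
time_s: 22.1
eef_pos: [0.5728, -0.1386, 0.0093]
ee_rot: [3.142, 0.003, -0.0]
force: [-0.3, 0.6, -0.8]
width: 0.396
```

View pics/c9.png

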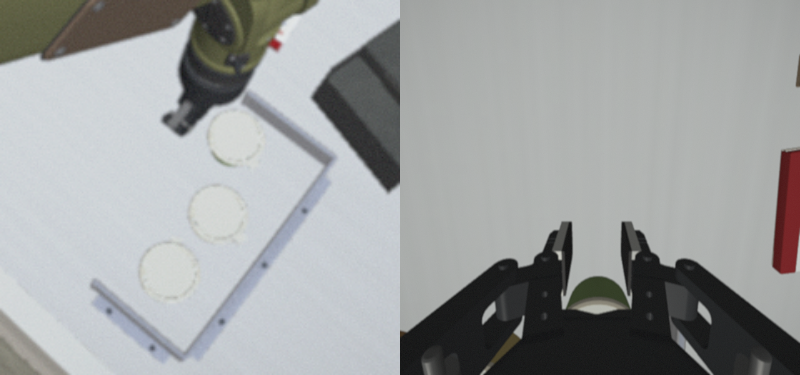

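A is at the mouth, at (235,138) in the scene crop, with B and C below it. A last straight push, then retreat.

```bash
python3 -m inch '[[0.2,0,-0.01,0,0],[0.2,0,-0.02,0,0],[0.2,0,-0.031,0,0],[0.2,0,-0.042,0,0],[0.2,0,-0.052,0,0],[0.2,0,-0.058,0,0],[0.2,0,-0.06,0,0],[0.2,0,-0.06,0,0]]'
python3 -m inch '[[0.2,0,0.015,0,0],[0.2,0,0.035,0,0],[0.2,-0.01,0.06,0.04,0],[0.2,-0.03,0.1,0.09,0],[0.2,-0.05,0.15,0.14,0],[0.2,-0.06,0.21,0.14,0],[0.2,-0.07,0.27,0.15,0],[0.2,-0.08,0.32,0.16,0]]'
python3 - <<'E'
from h import *
s=robot.grab_frame('scene');t=robot.grab_frame('top')
cv2.imwrite('pics/s10.png',s[:,:,::-1]);cv2.imwrite('pics/t10.png',t[:,:,::-1])
cv2.imwrite('pics/c10.png',np.hstack([cv2.resize(x,(400,375))[:,:,::-1] for x in(s[250:475,300:540],t[200:388,390:590])]))
E
```

```text
time_s: 23.25
eef_pos: [0.5728, -0.1986, 0.0093]
ee_rot: [3.141, 0.003, -0.0]
force: [-0.3, -0.1, -0.3]
width: 0.398
time_s: 24.25
eef_pos: [0.4914, 0.1245, 0.1699]
ee_rot: [-3.141, -0.004, -0.001]
force: [0.5, 0.4, -0.9]
width: 0.401
```

The viewing limit is reached, so I'll check by numbers: lid circles in the bay by differencing against the first pictures, and the neighbours for any change.

Run:
```python
from h import *
np.set_printoptions(precision=3,suppress=True)
for n in('top','scene'):
    a=cv2.imread(f'pics/{n}0.png').astype(int);b=cv2.imread(f'pics/{n[0]}10.png').astype(int);m=robot.camera_model(n)
    d=cv2.GaussianBlur(np.abs(a-b).max(2).astype(np.uint8),(5,5),0)
    k=cv2.morphologyEx((d>9).astype(np.uint8),cv2.MORPH_CLOSE,np.ones((5,5)))
    for c in cv2.findContours(k,cv2.RETR_EXTERNAL,cv2.CHAIN_APPROX_NONE)[0]:
        if cv2.contourArea(c)>60:
            (u,v),r=cv2.minEnclosingCircle(c);print(n,'px',round(u),round(v),round(r),round(cv2.contourArea(c)),onz(m,(u,v),.037))
    pts=dict(ramA={'top':(366,245),'scene':(356,260)},ramB={'top':(180,222),'scene':(247,147)},turq={'top':(231,365),'scene':(186,255)},purple={'top':(184,313),'scene':(193,200)},pad={'top':(433,170),'scene':(466,250)},tin={'top':(334,150),'scene':(398,180)},dredger={'top':(285,163),'scene':(356,155)})
    print(n,'mean diffs',{k:round(float(d[p[n][1]-20:p[n][1]+21,p[n][0]-20:p[n][0]+21].mean()),1) for k,p in pts.items()})
```

```text
top px 320 240 399 306081 [0.589 0.118 0.037]
top mean diffs {'ramA': 55.7, 'ramB': 31.1, 'turq': 31.6, 'purple': 29.8, 'pad': 32.8, 'tin': 41.0, 'dredger': 51.4}
scene px 320 240 399 305679 [0.562 0.109 0.037]
scene mean diffs {'ramA': 20.3, 'ramB': 46.5, 'turq': 20.1, 'purple': 19.5, 'pad': 22.7, 'tin': 18.6, 'dredger': 21.6}
```

```bash
python3 -m inch '[[0.2,-0.03,0.05,0.03,8],[0.2,-0.06,0.1,0.06,18],[0.2,-0.09,0.15,0.06,28],[0.2,-0.12,0.2,0.06,38],[0.2,-0.15,0.25,0.06,48],[0.2,-0.18,0.3,0.06,58],[0.2,-0.21,0.35,0.06,67],[0.2,-0.24,0.4,0.06,67]]'
python3 -m inch '[[0.2,-0.01,0.02,0,0],[0.2,-0.018,0.028,0,0],[0.2,-0.018,0.028,0,0],[0.2,-0.018,0.028,0,0],[0.2,-0.018,0.028,0,0],[0.2,-0.018,0.028,0,0],[0.2,-0.018,0.028,0,0],[0.2,-0.018,0.028,0,0]]'
cat > chk.py <<'E'
from h import *
np.set_printoptions(precision=3,suppress=True)
for n in('top','scene'):
    b=robot.grab_frame(n)[:,:,::-1];cv2.imwrite(f'pics/{n}11.png',b)
    a=cv2.imread(f'pics/{n}0.png').astype(float);b=b.astype(float);m=robot.camera_model(n)
    g=np.median(b.reshape(-1,3)/np.maximum(a.reshape(-1,3),1),0);print(n,'gain',g)
    d=cv2.GaussianBlur(np.abs(a*g-b).max(2).clip(0,255).astype(np.uint8),(5,5),0)
    k=cv2.morphologyEx((d>np.median(d)+9).astype(np.uint8),cv2.MORPH_CLOSE,np.ones((7,7)))
    for c in cv2.findContours(k,cv2.RETR_EXTERNAL,cv2.CHAIN_APPROX_NONE)[0]:
        if cv2.contourArea(c)>40:
            (u,v),r=cv2.minEnclosingCircle(c);print('px',round(u),round(v),'r',round(r),'area',round(cv2.contourArea(c)),onz(m,(u,v),.037))
E
python3 chk.py
```

```text
time_s: 25.35
eef_pos: [0.251, 0.5227, 0.2291]
ee_rot: [2.616, 1.739, 0.0]
force: [0.6, -0.4, 0.6]
width: 0.403
time_s: 26.35
eef_pos: [0.2349, 0.5494, 0.2294]
ee_rot: [-2.618, -1.736, -0.0]
force: [0.4, -0.1, -0.2]
width: 0.4
top gain [1. 1. 1.]
px 21 464 r 26 area 582 [0.189 0.646 0.037]
px 495 330 r 14 area 98 [ 0.411 -0.215  0.037]
px 490 289 r 13 area 86 [ 0.49  -0.212  0.037]
px 488 250 r 12 area 103 [ 0.565 -0.214  0.037]
scene gain [1. 1. 1.]
px 448 352 r 14 area 71 [ 0.553 -0.229  0.037]
px 298 294 r 9 area 67 [0.447 0.059 0.037]
px 236 245 r 7 area 64 [0.437 0.225 0.037]
px 301 222 r 11 area 110 [0.564 0.164 0.037]
px 13 132 r 48 area 1646 [0.272 0.841 0.037]
```

Only the three tubs and the arm differ from the first pictures. The lids have low contrast, so I'll locate them in the bay with a lower threshold.

Run:
```python
from h import *
np.set_printoptions(precision=3,suppress=True)
for n,(x0,x1,y0,y1) in dict(top=(440,560,205,385),scene=(340,520,300,470)).items():
    a,b=[cv2.imread(f'pics/{n}{i}.png').astype(np.float32) for i in('0','11')];m=robot.camera_model(n)
    d=np.abs(cv2.GaussianBlur(a-b,(7,7),0)).max(2)
    z=np.zeros_like(d);z[y0:y1,x0:x1]=d[y0:y1,x0:x1]
    k=cv2.morphologyEx((z>4).astype(np.uint8),cv2.MORPH_CLOSE,np.ones((5,5)))
    k=cv2.morphologyEx(k,cv2.MORPH_OPEN,np.ones((9,9)))
    for c in cv2.findContours(k,cv2.RETR_EXTERNAL,cv2.CHAIN_APPROX_NONE)[0]:
        if cv2.contourArea(c)>150:
            (u,v),r=cv2.minEnclosingCircle(c);print(n,(round(u),round(v)),'r',round(r),'area',cv2.contourArea(c),'bbox',cv2.boundingRect(c),onz(m,(u,v),.037))
```

```text
top (503, 332) r 20 area 871.5 bbox (484, 316, 37, 34) [ 0.408 -0.229  0.037]
top (498, 289) r 19 area 915.5 bbox (480, 272, 37, 33) [ 0.489 -0.227  0.037]
top (497, 249) r 19 area 914.0 bbox (479, 232, 37, 33) [ 0.568 -0.231  0.037]
scene (400, 412) r 20 area 1116.5 bbox (382, 393, 38, 38) [ 0.407 -0.232  0.037]
scene (442, 362) r 39 area 2119.5 bbox (412, 330, 64, 66) [ 0.529 -0.232  0.037]
```

```bash
python3 -c "
from plant import robot
print(robot.state()['time_s']);print(robot.hand_in())"
```

```text
26.45
the job is handed in; nothing more can be done
None
```

I pushed all three tubs into the bay with the half-open fingers and handed the job in at 26.5 s of the 72 s allowed. They stand at about x = 0.41, 0.49 and 0.57, y ≈ -0.23. The third tub went round ramekin_a by a diagonal push, then a straight one, then a slanted one. Nothing was pinched or lifted, and the wrist force readings, taken at the end of each move, stayed within about 2 N.

**Inside the bay:** the last top picture shows three separate lid-sized round patches. Each is about 2 cm or more inside the mouth and clear of the walls, and I saw no sign of tipping.

**Nothing else moved:** comparing the first and last pictures from both cameras showed changes only at the tubs' old and new places and at the arm.

**Weaker checks:**
- I had used up the 12 picture views, so I never looked at the final state and checked it by numbers only.
- In the scene camera's picture, two of the tubs merged into one patch in that check. Only the top camera separates all three.
- My two-view heights for the lids came out between 30 and 44 mm, plus one bad value of -2 mm for the second tub pushed, so I used the given 37 mm.

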